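# Bleed the bottling manifold with the bleed pen

### The job

Bleed the gas manifold on the bottling bench: take the orange bleed pen from its stand and, with its tip, push the sprung pin inside the red valve about 8 mm down (it takes about 10 N), hold it so for a full second and let it spring back, then do the same at the blue valve. The pins sit at unknown depths in their sleeves, so feel for each one, and never ram it down to its stop. Leave the yellow valve's pin and the bottle, bowl and wrench alone, and finish with the pen standing in its stand again.

Things in the scene. Friction and masses are not known exactly. Their poses are not given: they have to be found in the camera images.
- pen: bleed pen, 138 mm long, about 90 g: a steel rod 8 mm across with a round tip (first 70 mm), an aluminium collar 32 mm across (70 to 76 mm), then a round orange handle 25 mm across (76 to 138 mm). Origin at the tip, z along the pen towards the handle. At the start it stands in the stand, tip down, collar resting on the tube.
- stand: fixed pen stand: a steel plate 90 x 90 x 8 mm with an upright black tube 38 mm across in its middle, bore 17 mm, top of the tube 80 mm above the bench. Origin under the centre on the bench, z up. With the pen standing in it the pen's tip is 10 mm above the origin.
- manifold: fixed gas manifold: a steel foot plate 90 x 250 x 10 mm with an aluminium bar 45 mm wide on it, its top 45 mm above the bench; long side along its y, three valves on top at y = -75, 0 and 75 mm. Origin under its centre on the bench.
- valve_red: red bleed valve on the manifold: a steel flange 42 mm across and 8 mm high, carrying an upright red sleeve 27 mm across with a round bore 20 mm across, open at the top. Origin on the axis at the underside (45 mm above the bench); the mouth is 53 mm above the origin, z up. The three valves stand 75 mm apart in any order.
- pin_red (a joint): the sprung pin inside the red valve, its pushed-down travel in m: 0 = at rest, 0.014 = driven against its stop. Its brass head, 17 mm across with a flat top, fills the bore; at rest that top lies somewhere between 4 and 22 mm below the mouth (it differs from valve to valve and is not given: feel for it). Force to push: 2 N to start, then 1 N per mm (7 N at 5 mm, 10 N at 8 mm, 14 N at 12 mm).
- valve_blue: blue bleed valve on the manifold: a steel flange 42 mm across and 8 mm high, carrying an upright blue sleeve 27 mm across with a round bore 20 mm across, open at the top. Origin on the axis at the underside (45 mm above the bench); the mouth is 53 mm above the origin, z up. The three valves stand 75 mm apart in any order.
- pin_blue (a joint): the sprung pin inside the blue valve, its pushed-down travel in m: 0 = at rest, 0.014 = driven against its stop. Its brass head, 17 mm across with a flat top, fills the bore; at rest that top lies somewhere between 4 and 22 mm below the mouth (it differs from valve to valve and is not given: feel for it). Force to push: 2 N to start, then 1 N per mm (7 N at 5 mm, 10 N at 8 mm, 14 N at 12 mm).
- valve_yellow: yellow bleed valve on the manifold: a steel flange 42 mm across and 8 mm high, carrying an upright yellow sleeve 27 mm across with a round bore 20 mm across, open at the top. Origin on the axis at the underside (45 mm above the bench); the mouth is 53 mm above the origin, z up. The three valves stand 75 mm apart in any order.
- pin_yellow (a joint): the sprung pin inside the yellow valve, its pushed-down travel in m: 0 = at rest, 0.014 = driven against its stop. Its brass head, 17 mm across with a flat top, fills the bore; at rest that top lies somewhere between 4 and 22 mm below the mouth (it differs from valve to valve and is not given: feel for it). Force to push: 2 N to start, then 1 N per mm (7 N at 5 mm, 10 N at 8 mm, 14 N at 12 mm).
- bottle: bystander: upright brown glass bottle 61 mm across, 230 mm high, 0.55 kg; origin under its centre.
- bowl: bystander: blue plastic bowl 130 mm across the rim, 55 mm high; origin under its centre.
- wrench: bystander: steel wrench 160 mm long lying on the bench along its x.
Things that resemble listed ones, but are neither listed nor needed, are in the scene too. What is shaped like the pen but turquoise is not meant.

How it is judged (in metres and radians):
On the way, in this order (a step that is already met when the one before it is completed fails the run):
1. the pen's tip holds the red valve's pin at least 5 mm down (value of joint pin_red above 0.005 m and horizontal distance between pen and valve_red below 0.009 m), for 0.7 s.
2. the red pin has sprung back (value of joint pin_red below 0.0015 m), for 0.1 s.
3. the pen's tip holds the blue valve's pin at least 5 mm down (value of joint pin_blue above 0.005 m and horizontal distance between pen and valve_blue below 0.009 m), for 0.7 s.
4. the blue pin has sprung back (value of joint pin_blue below 0.0015 m), for 0.1 s.
At the end, for the whole second after the job is handed in: The pen stands at rest in its stand (tip within 8 mm of the stand's axis and under 18 mm above the bench, tilted less than 0.15 rad) and all three pins are up again (within 1.5 mm) (horizontal distance between pen and stand below 0.008 m and z of pen in the frame of stand below 0.018 m and angle between pen's own z axis and vertical below 0.15 rad and linear speed of pen below 0.02 m/s and value of joint each of pin_red, pin_blue, pin_yellow below 0.0015 m); the robot touches nothing.
It fails at once if the red or blue pin is rammed to its stop (pushed more than 12 mm) (value of joint any of pin_red, pin_blue above 0.012 m).
It fails at once if the yellow valve's pin is pushed (more than 2 mm) (value of joint pin_yellow above 0.002 m).
It fails at once if the bottle, bowl or wrench is disturbed (moved more than 20 mm) (distance of any of bottle, bowl, wrench from where it was at the start of the episode above 0.02 m).
It also fails if it takes over 64 s, if anything falls off the work surface, if the arm or the gripper's body presses on something with over 40 N, if the wrist force passes 120 N, or if a joint passes its speed limit or range.

### The arm

A 6-joint arm with a two-finger parallel gripper is mounted at the origin on the work surface. World frame = base frame: x ahead of the robot, y to its left, z up, the work surface at z = 0. Lengths are in m, angles in degrees, forces in N, time in s.
With the tool pointing down it reaches from about 0.425 to 1.125 m from the base axis. Payload 14.9 kg.
Tool frame: the origin (TCP) lies midway between the tips of the shut fingers; the grasp point (between the pads) lies 19 mm behind it (arm.grip_point_offset is the distance from the TCP to the grasp point, in m); z points along the fingers, x is the direction in which the jaws open and shut, and the axes are right-handed (so a half turn about z gives the same grasp; the last joint's range is limited). The gripper opens to 91 mm and grips with 3 to 60 N. Pads are 32 mm wide; open, the fingers measure 118 mm over their backs; the gripper's body (76 mm by 178 mm) begins 60 mm behind the grasp point.
Start: joints at [-75.877, 21.709, 99.362, -0, 58.929, -1.908], TCP at [0.193, -0.673, 0.214] pointing down, gripper open.
Joint ranges: [-158.91, 158.91], [-42.39, 125.64], [0.06, 152.35], [-60.88, 240.88], [17.5, 164.5], [-176.32, 176.32]. Speed limits (degrees/s): [108.29, 108.29, 136.94, 180, 180, 180].

### API

Orientations are given as [roll, pitch, yaw] about the fixed x, y, z axes, in that order (R = Rz(yaw) Ry(pitch) Rx(roll)).
In Python, from rig import arm, snapshot, camera_model, job, spotter gives the robot as it stands. The module is installed in compiled form; this text tells all that it offers.
- The arm moves only by the shell command python3 -m crank 'ROWS' [FORCE]. ROWS is JSON, a list of rows, each a list of 3 entries, a list of its own where there are three numbers: the shift along the world's x, y, z each as a share of 0.2 m, from -1 to 1, then the turn about the world's z as a share of pi rad, from -1 to 1, then the gripper command: -1 is fully open, 1 is shut, values between are in proportion. A call has 1 to 10 rows; each row is the pose to reach, as a shift and turn from the pose commanded when the call began, turning the shorter way round; what a row does not reach only later rows make up. A row lasts 1/12 s, in which the tool goes at most 41.7 mm and 7.16 degrees, less where a joint would pass 70% of its speed; a pose out of reach is approached as far as the arm can. A call with a number of a shift or a turn outside -1 to 1 is refused whole. A call with a gripper value outside its range is refused whole. The fingers move at their own pace and stop on an object; FORCE is the grip in N (left out, the last holds). Time passes only in rows, so rows that repeat a pose let the fingers close. It gives the time, the measured TCP pose, the force and the opening at its end, in the units of the state.
- arm.read_state(): the state, without advancing time (a new reading comes with each control period).
- snapshot(name): name is "side" or "top"; returns the picture (384x512x3 uint8, red, green, blue); there is no depth.
- camera_model(name): a dict with "K" (3x3 intrinsics, pixels), "R" (3x3) and "t" (3): a world point X has camera coordinates R X + t. Camera axes: x right, y down, z forward; pixel columns grow to the right and rows downward; lengths in m; the calibration is good to about 2 mm. A picture is of the moment at which its call begins. camera_model takes no time and is no camera call.
- job.hand_in(): hands the job in, once; it reports no verdict.
Trained networks look in the newest picture that a camera, given by its name, has taken for a name from the list of things; names that differ only in an ending like _2 or _b are one class to them, and where a whole thing is asked for, a point or a joint stands for the part that bears it (a point fixed in the world has none). Each returns a list of dicts, best first, with "confidence" (0 to 1); they miss things now and then, are a little off and sometimes report something else, mostly with a low value. They report only what shows in the picture. A call takes as long as a camera call. They do not tell look-alikes from the thing itself.
- spotter.search_frame(name, camera): "location" ([x, y, z] in m, in the coordinates of the camera as it stood for that picture, good to about 4 mm: the middle of the surface that is visible of it).
- spotter.trace(name, camera): "mask" (384x512 bool, what is visible of it).
- spotter.spot_point(name, camera): "location" ([x, y, z] in m, in the coordinates of the camera as it stood for that picture, good to about 4 mm: a listed point, or the origin of a listed thing).
The state is a dict: "clock": time; "joint_positions": joint angles; "qvel": joint speeds; "tau": joint torques, N m; "tcp_pos": TCP position; "tcp_rot": TCP orientation; "force": force on the tool from outside, world axes, zero at the start; "torque": the same for the moment, N m; "gripper_width": opening from 0.0 (shut) to 1.0 (fully open).
Only numpy, scipy, OpenCV 4.12 (cv2) and the standard library are available. Lean on these libraries where they do the work, as an engineer would, in place of code of your own. Each camera call takes 0.05 s, during which the arm holds its last target. There are 200 camera calls.

## Working session

There is one attempt and no reset: what is moved stays moved. The work goes in short steps, Python scripts to look and compute and a shell command to move; the robot and the scene stay as the last step left them, time stands still between calls to the robot, and variables do not carry over. Pictures are saved under pics/ and viewed, about 8 in all and at most 12, crops included, and the job is handed in when it is done.

```bash
mkdir -p pics; python3 - <<'E'
from rig import arm, snapshot, camera_model, spotter
import cv2, numpy as np
s=arm.read_state(); print(s['clock'],s['tcp_pos'],s['tcp_rot'],s['force'],s['gripper_width'],arm.grip_point_offset)
for c in ['side','top']:
    im=snapshot(c); cv2.imwrite(f'pics/{c}0.png',im[:,:,::-1])
    m=camera_model(c);R=np.array(m['R']);t=np.array(m['t']);print(c,np.round(-R.T@t,3),np.round(m['K'],1).tolist())
    for n in ['pen','stand','valve_red','valve_blue','valve_yellow','manifold','bottle','bowl','wrench']:
        for d in spotter.spot_point(n,c)[:3]:
            p=np.array(d['location']);q=m['K']@p; print(n,round(d['confidence'],2),np.round(R.T@(p-t),3),np.round(q[:2]/q[2]))
print(arm.read_state()['clock'])
E
```

```text
0.0 [ 0.19319509 -0.67241205  0.21330186] [-1.79996755e+02  6.08702792e-02 -7.39704884e+01] [ 0.26017409 -0.48118983  0.05416239] 1.0081092749160776 0.0188
side [ 0.461 -0.712  0.895] [[480.6, 0.0, 258.1], [0.0, 480.6, 204.7], [0.0, 0.0, 1.0]]
pen 0.94 [ 0.5   -0.228  0.01 ] [240. 328.]
pen 0.93 [ 0.385 -0.244  0.   ] [184. 345.]
pen 0.64 [ 0.41  -0.31  -0.002] [199. 375.]
stand 0.75 [ 0.504 -0.227  0.001] [242. 329.]
valve_red 0.69 [ 0.505 -0.226  0.003] [242. 328.]
valve_blue 0.77 [0.542 0.009 0.046] [245. 226.]
valve_yellow 0.85 [0.59  0.157 0.045] [257. 180.]
manifold 0.91 [0.568 0.077 0.   ] [253. 216.]
manifold 0.55 [ 0.757 -0.224 -0.003] [361. 313.]
bottle 0.55 [0.436 0.355 0.002] [193. 149.]
bowl 0.75 [ 0.759 -0.223 -0.004] [361. 313.]
wrench 0.79 [ 0.792  0.042 -0.006] [343. 219.]
top [0.411 0.023 1.088] [[364.3, 0.0, 252.6], [0.0, 364.3, 190.2], [0.0, 0.0, 1.0]]
pen 0.57 [ 0.387 -0.245  0.002] [342. 259.]
pen 0.53 [ 0.414 -0.308  0.005] [364. 249.]
pen 0.47 [ 0.505 -0.226  0.009] [334. 218.]
valve_red 0.63 [0.566 0.084 0.047] [229. 198.]
valve_yellow 0.57 [0.594 0.154 0.043] [205. 189.]
manifold 0.74 [ 0.567  0.084 -0.005] [230. 200.]
bottle 0.76 [0.439 0.357 0.001] [137. 244.]
bottle 0.5 [0.592 0.155 0.045] [204. 190.]
bowl 0.66 [ 0.76  -0.223 -0.001] [328. 137.]
wrench 0.83 [0.796 0.045 0.003] [242. 127.]
1.0
```

```bash
python3 - <<'E'
import cv2
a=cv2.imread('pics/side0.png'); cv2.imwrite('pics/s1.png',cv2.resize(a,(800,600),interpolation=cv2.INTER_CUBIC))
b=cv2.imread('pics/top0.png');cv2.imwrite('pics/t1.png',cv2.resize(b[110:290,120:400],(800,514),interpolation=cv2.INTER_CUBIC))
E
```

```text
(no output)
```

View pics/s1.png

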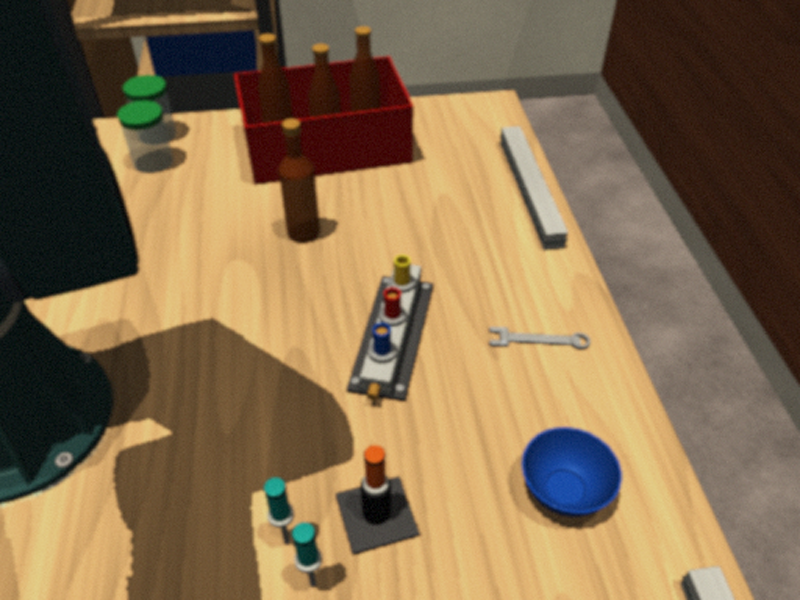

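View pics/t1.png

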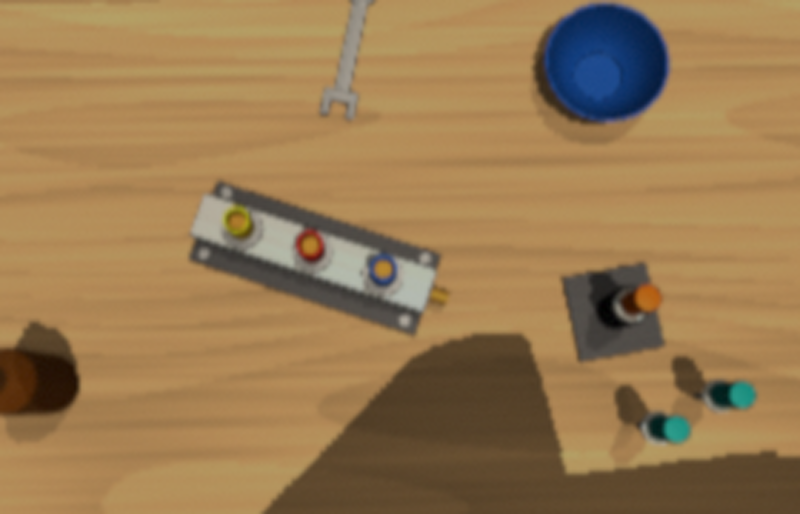

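The pen candidates in the side picture are the orange handle at (240,300), standing in the tube on its plate, and two turquoise ones at (178,320) and (196,350). The orange one in the stand fits the description. The valves run blue, red, yellow from the near end to the far end; spotter's "valve_red" hit at the stand was wrong. I'll refine positions by matching silhouette centroids and confirm with a crop.

```bash
cat > h.py <<'E'
import cv2, numpy as np
from scipy.optimize import least_squares
from rig import camera_model
def proj(m,P): q=(np.array(m['R'])@P.T).T+np.array(m['t']); q=q@np.array(m['K']).T; return q[:,:2]/q[:,2:]
def hullmask(pts):
    M=np.zeros((384*4,512*4),np.uint8); cv2.fillConvexPoly(M,cv2.convexHull(np.int32(np.round((pts+.5)*4))),1); return M
def cyl(x,y,z0,z1,r):
    a=np.linspace(0,2*np.pi,40,endpoint=False); c=np.c_[x+r*np.cos(a),y+r*np.sin(a)]
    return np.vstack([np.c_[c,0*a+z0],np.c_[c,0*a+z1]])
def cen(pts):
    h=cv2.convexHull(np.float32(pts)); M=cv2.moments(h); return np.array([M['m10'],M['m01']])/M['m00'],M['m00']
HUE={'red':[(0,6),(172,180)],'blue':[(105,130)],'yellow':[(24,34)],'orange':[(4,14)]}
def seg(im,col,uv,rad=22):
    hsv=cv2.cvtColor(im,cv2.COLOR_BGR2HSV); k=np.zeros(hsv.shape[:2],bool)
    for a,b in HUE[col]: k|=(hsv[...,0]>=a)&(hsv[...,0]<=b)
    k&=(hsv[...,1]>130)&(hsv[...,2]>50)
    Y,X=np.mgrid[:384,:512]; k&=np.hypot(X-uv[0],Y-uv[1])<rad
    n,l,st,_=cv2.connectedComponentsWithStats(k.astype(np.uint8),connectivity=8)
    i=1+np.argmax(st[1:,4]); ys,xs=np.where(l==i); return np.c_[xs,ys].astype(float)
def fit(ims,col,xy,z0,z1,r,cams=('side','top')):
    out={}
    obs={c:cen(seg(ims[c],col,proj(camera_model(c),np.array([[*xy,(z0+z1)/2]]))[0])) for c in cams}
    f=lambda p,cs:np.concatenate([cen(proj(camera_model(c),cyl(*p,z0,z1,r)))[0]-obs[c][0] for c in cs])
    for cs in [cams]+[(c,) for c in cams]:
        s=least_squares(f,xy,args=(cs,),diff_step=1e-3); out[cs]=(np.round(s.x,4),np.round(s.fun,1))
    for c in cams: print(col,c,'area obs/model',obs[c][1],cen(proj(camera_model(c),cyl(*out[cams][0],z0,z1,r)))[1])
    for k,v in out.items(): print('  ',k,*v)
E
python3 - <<'E'
from h import *
ims={c:cv2.imread(f'pics/{c}0.png') for c in('side','top')}
fit(ims,'orange',(.503,-.227),.086,.148,.0125)
fit(ims,'red',(.567,.082),.053,.098,.0135)
fit(ims,'blue',(.542,.009),.053,.098,.0135)
fit(ims,'yellow',(.592,.155),.053,.098,.0135)
a=ims['side']; cv2.imwrite('pics/c2.png',cv2.resize(a[170:384,150:310],None,fx=2.8,fy=2.8,interpolation=cv2.INTER_CUBIC))
E
```

```text
orange side area obs/model 298.0 359.47829828364775
orange top area obs/model 101.5 127.59571120142937
   ('side', 'top') [ 0.5032 -0.2266] [ 0.6  0.6 -0.9  0.8]
   ('side',) [ 0.5022 -0.2251] [-0.  0.]
   ('top',) [ 0.5054 -0.229 ] [0. 0.]
red side area obs/model 165.5 220.83480191871058
red top area obs/model 64.5 96.82758924295194
   ('side', 'top') [0.5664 0.0848] [ 0.8  0.3 -0.3  0.9]
   ('side',) [0.5646 0.0859] [0. 0.]
   ('top',) [0.5689 0.0839] [-0. -0.]h.py:11: RuntimeWarning: invalid value encountered in divide
  h=cv2.convexHull(np.float32(pts)); M=cv2.moments(h); return np.array([M['m10'],M['m01']])/M['m00'],M['m00']
Traceback (most recent call last):
  File "h.py", line 25, in fit
    s=least_squares(f,xy,args=(cs,),diff_step=1e-3); out[cs]=(np.round(s.x,4),np.round(s.fun,1))
ValueError: Residuals are not finite in the initial point.
```

```bash
sed -i "s/(105,130)/(100,135)/; s/(24,34)/(21,36)/; s/>130)/>100)/; s/>50)/>35)/" h.py
python3 - <<'E'
from h import *
ims={c:cv2.imread(f'pics/{c}0.png') for c in('side','top')}
a=ims['side']; cv2.imwrite('pics/c2.png',cv2.resize(a[170:384,150:310],None,fx=2.8,fy=2.8,interpolation=cv2.INTER_CUBIC))
fit(ims,'red',(.567,.082),.053,.098,.0135)
fit(ims,'blue',(.542,.012),.053,.098,.0135)
fit(ims,'yellow',(.592,.155),.053,.098,.0135)
E
```

```text
red side area obs/model 187.0 220.94711153092794
red top area obs/model 73.0 96.77043093752582
   ('side', 'top') [0.5661 0.0843] [ 0.7  0.1 -0.2  0.8]
   ('side',) [0.5646 0.0848] [-0. -0.]
   ('top',) [0.5683 0.0839] [0. 0.]
blue side area obs/model 185.0 237.0544651162345
blue top area obs/model 12.0 91.84305699181277
   ('side', 'top') [0.5369 0.0143] [-1.1  0.3 -0.1 -1.3]
   ('side',) [0.5395 0.0149] [-0. -0.]
   ('top',) [0.5332 0.014 ] [ 0. -0.]
yellow side area obs/model 185.5 206.16005059482995
yellow top area obs/model 85.5 104.20969795493875
   ('side', 'top') [0.5919 0.1557] [ 0.5  0.4 -0.4  0.5]
   ('side',) [0.5909 0.1573] [ 0. -0.]
   ('top',) [0.5932 0.1546] [-0.  0.]
```

View pics/c2.png

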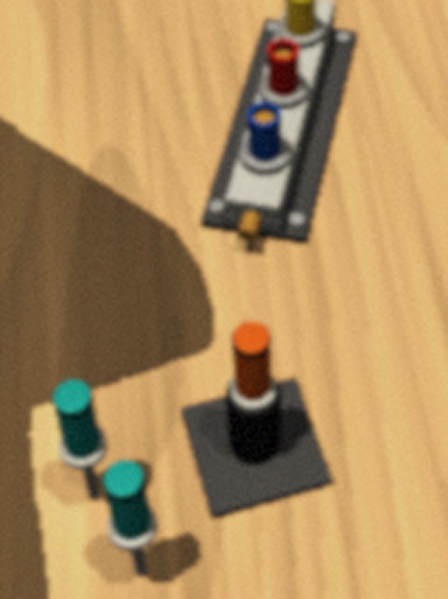

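The crop confirms the orange pen in the stand, with the two turquoise look-alikes to its left. The pen is at about (0.5035,-0.227), red at (0.5665,0.0845) and blue at (0.541,0.0138). The red–yellow spacing measures 76 mm, which agrees with the 75 mm given. I'll move above the pen now.

```bash
python3 -m crank '[[[0.05,0.07,0],0,-1],[[0.16,0.21,0],0,-1],[[0.27,0.36,0],0,-1],[[0.38,0.5,0],0,-1],[[0.49,0.65,0],0,-1],[[0.6,0.8,0],0,-1],[[0.7,0.93,0],0,-1],[[0.75,1,0],0,-1]]' 20
python3 -m crank '[[[0.1,0.13,0],0,-1],[[0.2,0.27,0],0,-1],[[0.33,0.44,0],0,-1],[[0.46,0.62,0],0,-1],[[0.58,0.8,0],0,-1],[[0.7,0.93,0],0,-1],[[0.75,1,0],0,-1],[[0.8,1,0],0,-1]]'
python3 -m crank '[[[0,0.1,0],0,-1],[[0,0.2,0],0,-1],[[0,0.228,0],0,-1],[[0,0.228,0],0,-1],[[0,0.228,0],0,-1],[[0,0.228,0],0,-1]]'
```

```text
clock: 1.67
tcp_pos: [0.3449, -0.4696, 0.2139]
tcp_rot: [-180.0, 0.0, -73.9]
force: [0.7, -0.1, 0.0]
gripper_width: 1.0
clock: 2.33
tcp_pos: [0.5041, -0.2695, 0.2139]
tcp_rot: [180.0, 0.0, -73.8]
force: [0.2, -0.3, -0.8]
gripper_width: 0.997
clock: 2.83
tcp_pos: [0.5034, -0.2281, 0.2141]
tcp_rot: [-180.0, -0.0, -74.0]
force: [-0.1, -1.0, -1.3]
gripper_width: 1.0
```

```bash
python3 -m crank '[[[0,0,-0.08],0,-1],[[0,0,-0.18],0,-1],[[0,0,-0.28],0,-1],[[0,0,-0.38],0,-1],[[0,0,-0.47],0,-1],[[0,0,-0.52],0,-1],[[0,0,-0.54],0,-1],[[0,0,-0.54],0,-1],[[0,0,-0.54],0,-1]]'
python3 - <<'E'
from rig import snapshot
import cv2
for c in('side','top'): cv2.imwrite(f'pics/{c}1.png',snapshot(c)[:,:,::-1])
import numpy as np
a=cv2.imread('pics/side1.png')[230:370,150:350];b=cv2.imread('pics/top1.png')[150:290,240:440]
cv2.imwrite('pics/c3.png',cv2.resize(np.hstack([a,b]),None,fx=2,fy=2,interpolation=cv2.INTER_CUBIC))
E
```

```text
clock: 3.58
tcp_pos: [0.5037, -0.2277, 0.1066]
tcp_rot: [-180.0, -0.0, -74.0]
force: [0.5, -0.5, 0.9]
gripper_width: 0.997
```

View pics/c3.png

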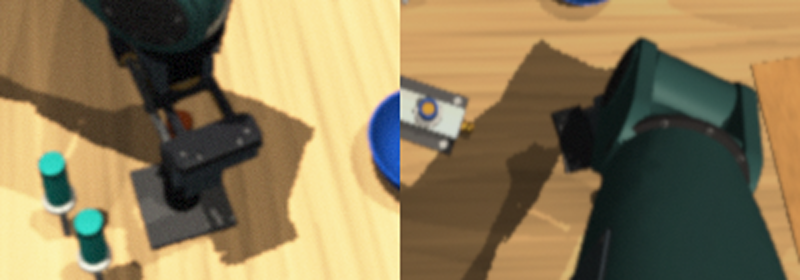

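The handle shows between the fingers, at crop (180,120), and the look-alikes stay clear. I'll close with 40 N.

```bash
python3 -m crank '[[[0,0,0],0,0],[[0,0,0],0,0.4],[[0,0,0],0,1],[[0,0,0],0,1],[[0,0,0],0,1],[[0,0,0],0,1],[[0,0,0],0,1],[[0,0,0],0,1],[[0,0,0],0,1]]' 40
python3 -m crank '[[[0,0,0],0,1],[[0,0,0],0,1],[[0,0,0],0,1],[[0,0,0],0,1]]'
python3 -c "
from rig import arm
s=arm.read_state();print(s['force'],s['torque'],s['gripper_width'],s['tcp_pos'])"
```

```text
clock: 4.43
tcp_pos: [0.5033, -0.2272, 0.1059]
tcp_rot: [180.0, 0.0, -74.0]
force: [0.4, 0.7, 0.3]
gripper_width: 0.377
clock: 4.77
tcp_pos: [0.5033, -0.2272, 0.1059]
tcp_rot: [180.0, 0.0, -74.0]
force: [0.7, 0.4, -0.4]
gripper_width: 0.267
[ 0.74443931  0.39713622 -0.39205907] [ 0.05966659  0.02376681 -0.00125719] 0.26651469945931744 [ 0.50328399 -0.22717235  0.1058993 ]
```

```bash
python3 -m crank '[[[0,0,0],0,1],[[0,0,0],0,1],[[0,0,0.04],0,1],[[0,0,0.1],0,1],[[0,0,0.2],0,1],[[0,0,0.3],0,1],[[0,0,0.4],0,1],[[0,0,0.5],0,1],[[0,0,0.54],0,1],[[0,0,0.55],0,1]]'
python3 -m crank '[[[0.02,0.1,0],0,1],[[0.05,0.25,0],0,1],[[0.08,0.4,0],0,1],[[0.11,0.55,0],0,1],[[0.14,0.7,0],0,1],[[0.17,0.85,0],0,1],[[0.19,0.96,0],0,1],[[0.2,1,0],0,1],[[0.2,1,0],0,1],[[0.2,1,0],0,1]]'
python3 -c "
from rig import snapshot,arm
import cv2
a=snapshot('side')[:,:,::-1];cv2.imwrite('pics/side2.png',a)
b=snapshot('top')[:,:,::-1];cv2.imwrite('pics/top2.png',b)
import numpy as np
cv2.imwrite('pics/c4.png',cv2.resize(np.hstack([a[140:300,170:330],b[120:280,150:310]]),None,fx=2.5,fy=2.5,interpolation=cv2.INTER_CUBIC))
print(arm.read_state()['force'])"
```

```text
clock: 5.6
tcp_pos: [0.5042, -0.2276, 0.2184]
tcp_rot: [-179.8, -0.1, -74.0]
force: [-0.5, 0.2, -2.7]
gripper_width: 0.27
clock: 6.43
tcp_pos: [0.543, -0.0275, 0.2154]
tcp_rot: [180.0, 0.0, -73.9]
force: [-0.4, 0.3, -0.8]
gripper_width: 0.267
[-0.72947458  0.53758062 -0.94740179]
```

View pics/c4.png

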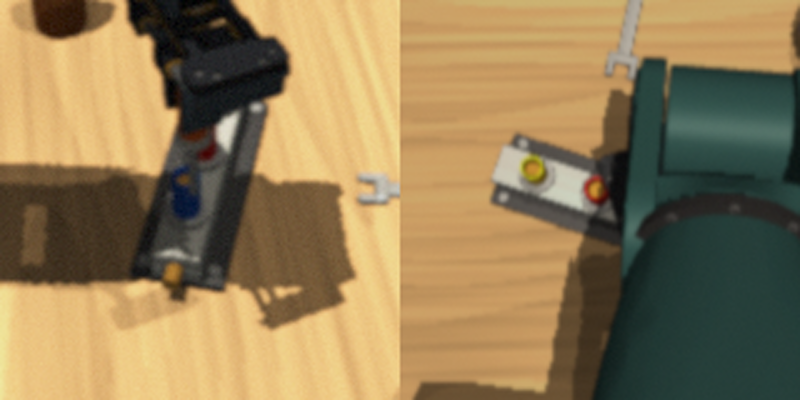

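```bash
python3 -m crank '[[[0.01,0.05,0],0,1],[[0.03,0.16,0],0,1],[[0.06,0.28,0],0,1],[[0.08,0.4,0],0,1],[[0.1,0.5,0],0,1],[[0.115,0.55,0],0,1],[[0.118,0.56,0],0,1],[[0.118,0.56,0],0,1],[[0.118,0.56,0],0,1]]'
python3 - <<'E'
from h import *
from rig import snapshot,arm
s=arm.read_state();print(s['force'],s['tcp_pos'])
a=snapshot('side')[:,:,::-1];cv2.imwrite('pics/side3.png',a)
x,y,z=s['tcp_pos'];m=camera_model('side')
P=np.array([[x,y,z-.096],[x,y,z-.026],[x,y,z-.02],[.5665,.0845,.098],[.541,.0138,.098]]);u=proj(m,P);print(np.round((u-[210,140])*8))
cv2.imwrite('pics/c5.png',cv2.resize(a[140:215,210:310],None,fx=8,fy=8,interpolation=cv2.INTER_CUBIC))
E
```

```text
clock: 7.28
tcp_pos: [0.5667, 0.084, 0.2158]
tcp_rot: [180.0, -0.0, -74.0]
force: [0.5, 0.1, -0.6]
gripper_width: 0.266
[ 0.51579002  0.05004164 -0.59946675] [0.56674402 0.08398822 0.21579711]
[[332. 319.]
 [331. 137.]
 [331. 120.]
 [331. 371.]
 [275. 556.]]
```

View pics/c5.png

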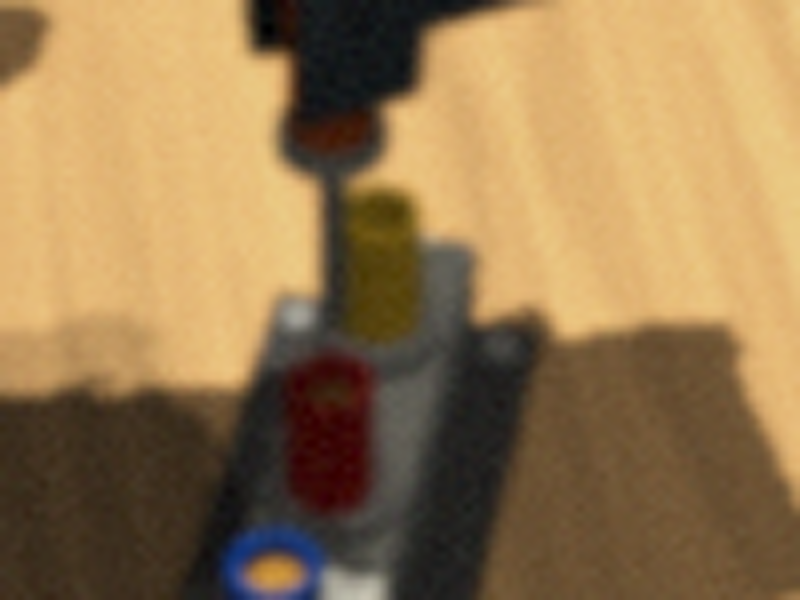

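The tip shows at (336,325) and the red mouth centre at about (328,378), so the pen hangs straight and is about 1.5 mm too far in +x. I'll correct that and feel downward.

```bash
python3 -m crank '[[[-0.007,-0.003,-0.03],0,1],[[-0.007,-0.003,-0.07],0,1],[[-0.007,-0.003,-0.1],0,1],[[-0.007,-0.003,-0.1],0,1],[[-0.007,-0.003,-0.1],0,1]]'
python3 -m crank '[[[0,0,-0.01],0,1],[[0,0,-0.02],0,1],[[0,0,-0.03],0,1],[[0,0,-0.03],0,1],[[0,0,-0.03],0,1]]'
```

```text
clock: 7.75
tcp_pos: [0.5651, 0.084, 0.1952]
tcp_rot: [179.9, 0.0, -74.0]
force: [0.2, -0.7, -0.9]
gripper_width: 0.269
clock: 8.17
tcp_pos: [0.5655, 0.0842, 0.1899]
tcp_rot: [180.0, 0.0, -74.0]
force: [-0.4, -0.5, -1.5]
gripper_width: 0.267
```

```bash
python3 -m crank '[[[0,0,-0.005],0,1],[[0,0,-0.01],0,1],[[0,0,-0.015],0,1],[[0,0,-0.015],0,1],[[0,0,-0.015],0,1]]'
```

```text
clock: 8.58
tcp_pos: [0.5655, 0.0842, 0.1869]
tcp_rot: [180.0, 0.0, -74.0]
force: [0.4, 0.3, -0.8]
gripper_width: 0.271
```

```bash
python3 -m crank '[[[0,0,-0.005],0,1],[[0,0,-0.01],0,1],[[0,0,-0.015],0,1],[[0,0,-0.015],0,1],[[0,0,-0.015],0,1]]'
```

```text
clock: 9.0
tcp_pos: [0.5655, 0.0842, 0.1839]
tcp_rot: [180.0, 0.0, -74.0]
force: [0.8, -0.1, -0.8]
gripper_width: 0.263
```

```bash
python3 -m crank '[[[0,0,-0.005],0,1],[[0,0,-0.01],0,1],[[0,0,-0.015],0,1],[[0,0,-0.015],0,1],[[0,0,-0.015],0,1]]'
```

```text
clock: 9.42
tcp_pos: [0.5657, 0.0842, 0.181]
tcp_rot: [-180.0, -0.0, -74.0]
force: [-1.0, -0.7, 2.8]
gripper_width: 0.267
```

```bash
python3 -m crank '[[[0,0,-0.005],0,1],[[0,0,-0.01],0,1],[[0,0,-0.015],0,1],[[0,0,-0.015],0,1],[[0,0,-0.015],0,1]]'
```

```text
clock: 9.83
tcp_pos: [0.5657, 0.0842, 0.1781]
tcp_rot: [-180.0, -0.0, -74.0]
force: [-0.6, 0.6, 6.2]
gripper_width: 0.269
```

```bash
python3 -m crank '[[[0,0,-0.005],0,1],[[0,0,-0.01],0,1],[[0,0,-0.015],0,1],[[0,0,-0.015],0,1],[[0,0,-0.015],0,1]]'
```

```text
clock: 10.25
tcp_pos: [0.5658, 0.0843, 0.1753]
tcp_rot: [-180.0, -0.0, -74.0]
force: [-1.6, 0.6, 8.7]
gripper_width: 0.268
```

About 9.6 N above the pre-contact reading, which is about 7.7 mm down. Holding.

```bash
R='hold'; python3 -m crank '[[[0,0,0],0,1],[[0,0,0],0,1],[[0,0,0],0,1],[[0,0,0],0,1],[[0,0,0],0,1],[[0,0,0],0,1],[[0,0,0],0,1],[[0,0,0],0,1],[[0,0,0],0,1],[[0,0,0],0,1]]'
python3 -m crank '[[[0,0,0],0,1],[[0,0,0],0,1],[[0,0,0],0,1],[[0,0,0],0,1],[[0,0,0],0,1],[[0,0,0],0,1]]'
python3 -m crank '[[[0,0,0.02],0,1],[[0,0,0.05],0,1],[[0,0,0.08],0,1],[[0,0,0.12],0,1],[[0,0,0.16],0,1],[[0,0,0.19],0,1],[[0,0,0.2],0,1],[[0,0,0.2],0,1],[[0,0,0.2],0,1]]'
python3 - <<'E'
from h import *
from rig import snapshot,arm
s=arm.read_state();print(s['force'],s['tcp_pos'])
a=snapshot('side')[:,:,::-1];cv2.imwrite('pics/side4.png',a)
for c,p in (('red',(.566,.0845)),('blue',(.541,.0138)),('yellow',(.592,.155))):
    fit({'side':a},c,p,.053,.098,.0135,('side',))
E
```

```text
clock: 11.08
tcp_pos: [0.5658, 0.0843, 0.1753]
tcp_rot: [-180.0, -0.0, -74.0]
force: [-1.3, -0.6, 8.4]
gripper_width: 0.268
clock: 11.58
tcp_pos: [0.5659, 0.0842, 0.1754]
tcp_rot: [-180.0, -0.0, -74.0]
force: [-1.3, 0.3, 9.0]
gripper_width: 0.267
clock: 12.33
tcp_pos: [0.5654, 0.0842, 0.2149]
tcp_rot: [-180.0, -0.0, -74.0]
force: [0.7, 0.1, -1.0]
gripper_width: 0.267
[ 0.68663205  0.13116782 -0.96653963] [0.56543071 0.08420292 0.21490699]
red side area obs/model 195.5 221.33264957857318
   ('side',) [0.5643 0.0827] [0. 0.]
blue side area obs/model 217.0 236.28602274158038
   ('side',) [0.5395 0.0173] [-0.  0.]
yellow side area obs/model 163.0 207.03977860836312
   ('side',) [0.5893 0.1514] [ 0. -0.]
```

Red is done: held about 1.7 s and released. Moving over blue and checking the alignment.

```bash
python3 -m crank '[[[-0.03,-0.09,0],0,1],[[-0.06,-0.18,0],0,1],[[-0.095,-0.27,0],0,1],[[-0.12,-0.34,0],0,1],[[-0.125,-0.354,0],0,1],[[-0.125,-0.354,0],0,1],[[-0.125,-0.354,0],0,1]]'
python3 - <<'E'
from h import *
from rig import snapshot,arm
s=arm.read_state();print(s['force'],s['tcp_pos'])
a=snapshot('side')[:,:,::-1];cv2.imwrite('pics/side5.png',a)
x,y,z=s['tcp_pos'];m=camera_model('side')
P=np.array([[x,y,z-.096],[.5405,.0134,.098]]);u=proj(m,P);print(np.round((u-[200,160])*8))
cv2.imwrite('pics/c6.png',cv2.resize(a[160:235,200:300],None,fx=8,fy=8,interpolation=cv2.INTER_CUBIC))
E
```

```text
clock: 12.97
tcp_pos: [0.5407, 0.0137, 0.2148]
tcp_rot: [180.0, 0.0, -74.0]
force: [0.1, -0.9, -1.2]
gripper_width: 0.267
[ 0.09828041 -0.88411564 -1.2376914 ] [0.54066977 0.01368463 0.21482194]
[[353. 346.]
 [354. 397.]]
```

View pics/c6.png

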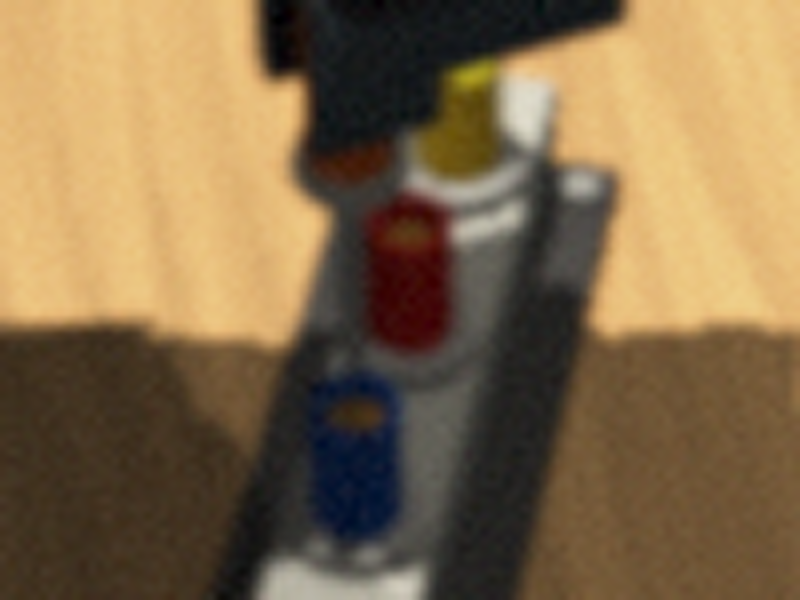

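The blue mouth is at about (356,405) and the rod tip at about (350,352), so it's aligned within about 1–2 mm. Feeling down.

```bash
python3 -m crank '[[[0,-0.004,-0.03],0,1],[[0,-0.004,-0.07],0,1],[[0,-0.004,-0.1],0,1],[[0,-0.004,-0.11],0,1],[[0,-0.004,-0.11],0,1],[[0,-0.004,-0.11],0,1]]'
```

```text
clock: 13.52
tcp_pos: [0.5405, 0.0127, 0.1927]
tcp_rot: [180.0, 0.0, -74.0]
force: [-0.2, -0.2, -1.4]
gripper_width: 0.268
```

```bash
python3 -m crank '[[[0,0,-0.007],0,1],[[0,0,-0.015],0,1],[[0,0,-0.02],0,1],[[0,0,-0.02],0,1],[[0,0,-0.02],0,1]]'
```

```text
clock: 13.93
tcp_pos: [0.5405, 0.0126, 0.189]
tcp_rot: [-180.0, -0.0, -74.0]
force: [0.4, 1.5, -1.2]
gripper_width: 0.267
```

```bash
python3 -m crank '[[[0,0,-0.005],0,1],[[0,0,-0.01],0,1],[[0,0,-0.015],0,1],[[0,0,-0.015],0,1],[[0,0,-0.015],0,1]]'
```

```text
clock: 14.35
tcp_pos: [0.5406, 0.0126, 0.1861]
tcp_rot: [-180.0, -0.0, -74.0]
force: [-0.2, -0.7, 2.0]
gripper_width: 0.269
```

```bash
python3 -m crank '[[[0,0,-0.005],0,1],[[0,0,-0.01],0,1],[[0,0,-0.015],0,1],[[0,0,-0.015],0,1],[[0,0,-0.015],0,1]]'
```

```text
clock: 14.77
tcp_pos: [0.5407, 0.0126, 0.183]
tcp_rot: [-180.0, -0.0, -74.0]
force: [1.0, 0.1, 4.4]
gripper_width: 0.266
```

```bash
python3 -m crank '[[[0,0,-0.006],0,1],[[0,0,-0.012],0,1],[[0,0,-0.018],0,1],[[0,0,-0.02],0,1],[[0,0,-0.02],0,1],[[0,0,-0.02],0,1]]'
```

```text
clock: 15.27
tcp_pos: [0.5408, 0.0126, 0.1793]
tcp_rot: [-180.0, -0.0, -74.0]
force: [-0.9, 0.1, 7.8]
gripper_width: 0.266
```

About 8.8 N, roughly 7 mm down. Hold, release, then carry the pen back to above the stand.

```bash
python3 -m crank '[[[0,0,0],0,1],[[0,0,0],0,1],[[0,0,0],0,1],[[0,0,0],0,1],[[0,0,0],0,1],[[0,0,0],0,1],[[0,0,0],0,1],[[0,0,0],0,1],[[0,0,0],0,1],[[0,0,0],0,1]]'
python3 -m crank '[[[0,0,0],0,1],[[0,0,0],0,1],[[0,0,0],0,1],[[0,0,0],0,1],[[0,0,0],0,1],[[0,0,0],0,1]]'
python3 -m crank '[[[0,0,0.02],0,1],[[0,0,0.05],0,1],[[0,0,0.08],0,1],[[0,0,0.12],0,1],[[0,0,0.16],0,1],[[0,0,0.18],0,1],[[0,0,0.18],0,1],[[0,0,0.18],0,1]]'
python3 -m crank '[[[-0.01,-0.06,0],0,1],[[-0.03,-0.2,0],0,1],[[-0.05,-0.35,0],0,1],[[-0.08,-0.5,0],0,1],[[-0.1,-0.65,0],0,1],[[-0.13,-0.8,0],0,1],[[-0.15,-0.92,0],0,1],[[-0.18,-1,0],0,1],[[-0.187,-1,0],0,1],[[-0.187,-1,0],0,1]]'
```

```text
clock: 16.1
tcp_pos: [0.5408, 0.0126, 0.1793]
tcp_rot: [-180.0, -0.0, -74.0]
force: [-0.1, 0.1, 9.3]
gripper_width: 0.266
clock: 16.6
tcp_pos: [0.5408, 0.0126, 0.1793]
tcp_rot: [-180.0, -0.0, -74.0]
force: [-1.3, 0.6, 8.7]
gripper_width: 0.271
clock: 17.27
tcp_pos: [0.5405, 0.0126, 0.2151]
tcp_rot: [-180.0, -0.0, -74.0]
force: [0.8, 0.2, -0.7]
gripper_width: 0.265
clock: 18.1
tcp_pos: [0.5022, -0.1883, 0.2144]
tcp_rot: [180.0, 0.0, -74.1]
force: [0.3, -0.8, -1.1]
gripper_width: 0.267
```

```bash
python3 -m crank '[[[0,-0.06,0],0,1],[[0,-0.13,0],0,1],[[0,-0.19,0],0,1],[[0,-0.199,0],0,1],[[0,-0.199,0],0,1],[[0,-0.199,0],0,1],[[0,-0.199,0],0,1]]'
python3 - <<'E'
from h import *
from rig import snapshot,arm
s=arm.read_state();print(s['force'],s['tcp_pos'])
a=snapshot('side')[:,:,::-1];cv2.imwrite('pics/side6.png',a)
x,y,z=s['tcp_pos'];m=camera_model('side')
P=np.array([[x,y,z-.096],[.5033,-.2272,.08]]);u=proj(m,P);print(np.round((u-[190,260])*6))
cv2.imwrite('pics/c7.png',cv2.resize(a[260:360,190:310],None,fx=6,fy=6,interpolation=cv2.INTER_CUBIC))
E
```

```text
clock: 18.68
tcp_pos: [0.5031, -0.2269, 0.2149]
tcp_rot: [180.0, 0.0, -74.0]
force: [-0.1, -0.1, -1.7]
gripper_width: 0.267
[-0.08940323 -0.05084243 -1.65601885] [ 0.50306677 -0.2268721   0.21485797]
[[302. 228.]
 [305. 294.]]
```

View pics/c7.png

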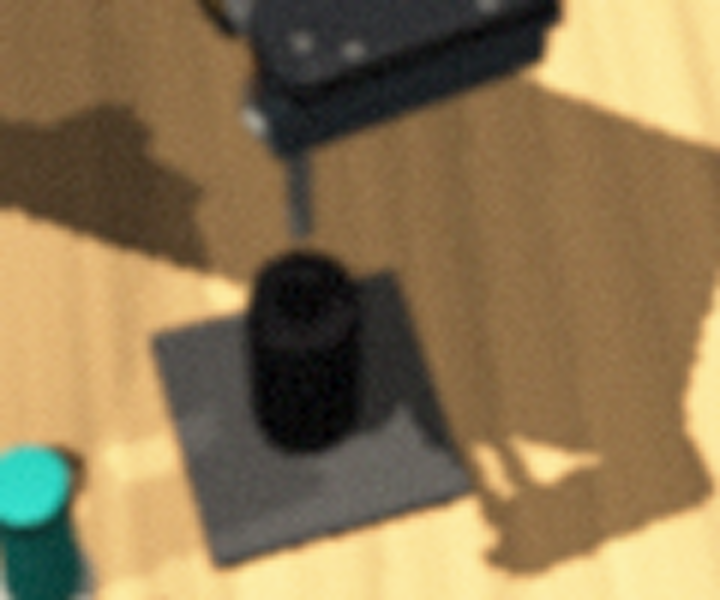

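The tip is at (301,235) and the tube's mouth centre at about (304,298), a match for the prediction. Lowering in stages.

```bash
python3 -m crank '[[[0,0,-0.05],0,1],[[0,0,-0.1],0,1],[[0,0,-0.15],0,1],[[0,0,-0.19],0,1],[[0,0,-0.22],0,1],[[0,0,-0.24],0,1],[[0,0,-0.24],0,1],[[0,0,-0.24],0,1]]'
```

```text
clock: 19.4
tcp_pos: [0.5031, -0.2272, 0.1668]
tcp_rot: [180.0, 0.0, -74.0]
force: [0.6, -0.2, -0.4]
gripper_width: 0.267
```

```bash
python3 -m crank '[[[0,0,-0.04],0,1],[[0,0,-0.09],0,1],[[0,0,-0.14],0,1],[[0,0,-0.19],0,1],[[0,0,-0.24],0,1],[[0,0,-0.27],0,1],[[0,0,-0.285],0,1],[[0,0,-0.285],0,1],[[0,0,-0.285],0,1]]'
```

```text
clock: 20.15
tcp_pos: [0.5032, -0.2272, 0.1099]
tcp_rot: [180.0, 0.0, -74.0]
force: [1.4, -0.8, -0.1]
gripper_width: 0.271
```

Another 3 mm or so to seat it, then I'll open gently.

```bash
python3 -m crank '[[[0,0,-0.005],0,1],[[0,0,-0.01],0,1],[[0,0,-0.016],0,1],[[0,0,-0.016],0,1],[[0,0,-0.016],0,1]]'
python3 -m crank '[[[0,0,0],0,0.3],[[0,0,0],0,0.2],[[0,0,0],0,0],[[0,0,0],0,-0.4],[[0,0,0],0,-1],[[0,0,0],0,-1],[[0,0,0],0,-1],[[0,0,0],0,-1],[[0,0,0],0,-1],[[0,0,0],0,-1]]'
python3 -m crank '[[[0,0,0],0,-1],[[0,0,0],0,-1],[[0,0,0.06],0,-1],[[0,0,0.15],0,-1],[[0,0,0.25],0,-1],[[0,0,0.35],0,-1],[[0,0,0.45],0,-1],[[0,0,0.55],0,-1],[[0,0,0.65],0,-1],[[0,0,0.7],0,-1]]'
python3 -m crank '[[[0,-0.1,0],0,-1],[[0,-0.25,0],0,-1],[[-0.1,-0.4,0],0,-1],[[-0.2,-0.55,0],0,-1],[[-0.3,-0.7,0],0,-1],[[-0.4,-0.85,0],0,-1],[[-0.5,-0.95,0],0,-1],[[-0.5,-1,0],0,-1],[[-0.5,-1,0],0,-1]]'
python3 -m crank '[[[-0.1,-0.1,0],0,-1],[[-0.25,-0.25,0],0,-1],[[-0.4,-0.4,0],0,-1],[[-0.55,-0.55,0],0,-1],[[-0.7,-0.7,0],0,-1],[[-0.85,-0.85,0],0,-1],[[-0.9,-0.95,0],0,-1],[[-0.9,-1,0],0,-1],[[-0.9,-1,0],0,-1]]'
python3 - <<'E'
from h import *
from rig import snapshot
ims={c:np.ascontiguousarray(snapshot(c)[:,:,::-1]) for c in('side','top')}
a,b=ims['side'],ims['top']; 
fit(ims,'orange',(.503,-.227),.086,.148,.0125)
cv2.imwrite('pics/c8.png',cv2.resize(np.hstack([a[160:384,150:310],b[110:334,200:360]]),None,fx=2.5,fy=2.5,interpolation=cv2.INTER_CUBIC))
E
```

```text
clock: 20.57
tcp_pos: [0.5031, -0.2272, 0.1068]
tcp_rot: [-180.0, -0.0, -74.0]
force: [-0.9, 0.3, -0.6]
gripper_width: 0.263
clock: 21.4
tcp_pos: [0.5031, -0.2272, 0.1067]
tcp_rot: [180.0, 0.0, -74.0]
force: [0.5, 0.4, -0.5]
gripper_width: 0.954
clock: 22.23
tcp_pos: [0.5039, -0.2275, 0.25]
tcp_rot: [-179.9, -0.1, -74.0]
force: [0.4, -0.0, 0.5]
gripper_width: 0.998
clock: 22.98
tcp_pos: [0.4024, -0.4289, 0.247]
tcp_rot: [-180.0, -0.0, -74.1]
force: [-1.1, 1.1, 0.0]
gripper_width: 0.997
clock: 23.73
tcp_pos: [0.2235, -0.6283, 0.2466]
tcp_rot: [-180.0, -0.0, -74.0]
force: [0.5, 0.1, -0.6]
gripper_width: 1.001
orange side area obs/model 320.0 359.9189593573101
orange top area obs/model 103.5 127.88088687742129
   ('side', 'top') [ 0.5033 -0.228 ] [ 0.5  0.4 -0.5  0.7]
   ('side',) [ 0.5024 -0.2271] [-0. -0.]
   ('top',) [ 0.5052 -0.2295] [-0.  0.]
```

View pics/c8.png

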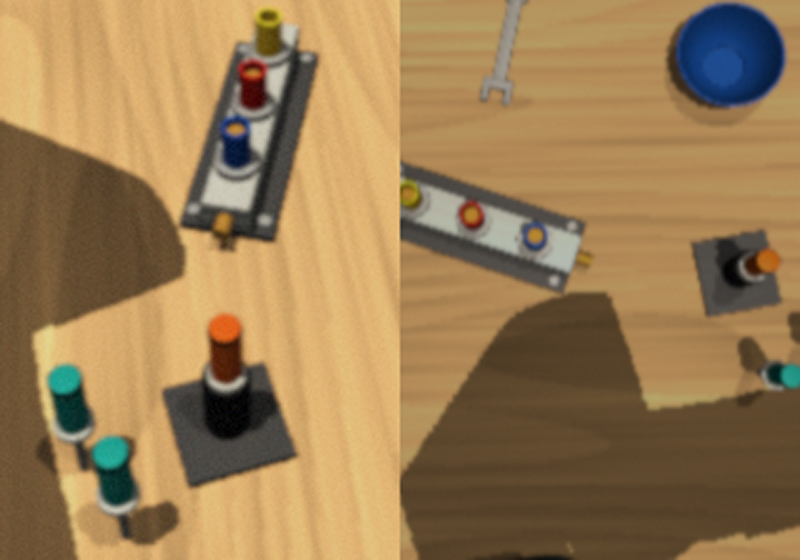

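The pen stands upright in the tube with its collar seated, side crop (226,370). The bystanders and look-alikes look as before and the gripper is clear.

```bash
python3 -c "
from rig import job
print(job.hand_in())"
```

```text
the job is handed in; nothing more can be done
None
```

I bled the red valve and then the blue one, put the orange pen back in its stand, and handed the job in at about 24 s of the 64 s allowed. The hand-in gave no verdict.

| Valve | Pin found below the mouth | Pushed down | Force (contact only) | Held |
|---|---|---|---|---|
| Red | about 11 mm | about 7.5 mm | 9.5 N | about 1.5 s |
| Blue | about 7 mm | about 7 mm | 9–10 N | about 1.5 s |

- **Depths:** these are my estimates from wrist force and tool height, as I had no direct pin reading. Both stayed well short of the 12 mm limit. After each release the force dropped back to its value before contact.
- **Pen:** in the last pictures it stands upright with its collar on the tube. Its fitted position is within about 1.5 mm of where it started.
- **Rest of the scene:** I never went near the yellow valve. The bowl, wrench and turquoise look-alikes look unchanged. The bottle was outside the last crop, so I did not look at it again, but the arm stayed well away from it. The gripper is open and clear of everything.
- **Disagreements:** the two cameras differed by about 3–4 mm on positions, roughly as the stated calibration allows. One network report of the red valve was really the stand, so I rejected it. The top camera's blue valve outline came out poorly, so I placed that valve from the side view and the 75 mm spacing.

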